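# Clip a painted panel to the photo slide and hold it at the click stop

## Robot

A 6-joint arm with a two-finger parallel gripper is mounted at the origin on the work surface. World frame = base frame: x ahead of the robot, y to its left, z up, the work surface at z = 0. Lengths are in m, angles in rad, forces in N, time in s.
With the tool pointing down it reaches from about 0.35 to 0.775 m from the base axis. Payload 7.3 kg.
Tool frame: the origin (TCP) lies between the finger pads, 19 mm behind the fingertips; this is the grasp point; x points along the fingers, z is the direction in which the jaws open and shut, and the axes are right-handed (so a half turn about x gives the same grasp; the last joint's range is limited). The gripper opens to 92 mm and grips with 3 to 60 N. Pads are 19 mm wide; open, the fingers measure 130 mm over their backs; the gripper's body (75 mm by 190 mm) begins 47 mm behind the grasp point.
Start: joints at [-1.466, 0.342, 1.524, -0, 1.275, -0.146], TCP at [0.13, -0.509, 0.246] pointing down, gripper open.
Joint ranges: [-2.53, 2.53], [-0.77, 2.02], [0.04, 2.7], [-1, 4.14], [0.28, 2.66], [-3.11, 3.11]. Speed limits (rad/s): [2.57, 2.57, 3.14, 3.14, 3.14, 3.14].

## Interface

Orientations are given as [roll, pitch, yaw] about the fixed x, y, z axes, in that order (R = Rz(yaw) Ry(pitch) Rx(roll)).
In Python, from cell import robot gives the robot as it stands. The module is installed in compiled form; this text tells all that it offers.
- The arm moves only by the shell command python3 -m creep 'ROWS' [FORCE]. ROWS is JSON, a list of rows, each an object with "translation": the shift along the tool's x, y, z in m, a list of three; "twist": the turn, a rotation vector about the tool's x, y, z in rad, a list of three; "hand": the opening in per cent of the stroke, from 0 (shut) to 100 (fully open). A call has 1 to 5 rows; each row is the pose to reach, as a shift and turn from the pose measured when the call began, along the tool's axes at that moment; what a row does not reach only later rows make up. A row lasts 1/10 s, in which the tool goes at most 50 mm and 8.59 degrees, less where a joint would pass 70% of its speed; a pose out of reach is approached as far as the arm can. A call with a gripper value outside its range is refused whole. The fingers move at their own pace and stop on an object; FORCE is the grip in N (left out, the last holds). Time passes only in rows, so rows that repeat a pose let the fingers close. It gives the time, the measured TCP pose, the force and the opening at its end, in the units of the state.
- robot.observe(): the state, without advancing time (a new reading comes with each control period).
- robot.read_camera(name): name is "scene" or "side" or "wrist"; returns the picture (384x512x3 uint8, blue, green, red); there is no depth.
- robot.calibration(name): a dict with "intrinsics" (3x3 intrinsics, pixels), "dist" ([k1, k2, p1, p2, k3] as OpenCV has them; the pictures are not rectified), "cam_to_world" (4x4, takes a point from camera to world coordinates); the wrist camera has in their place "mount" (4x4, takes a point from camera to tool coordinates, whose origin is the TCP and whose axes are the tool frame's). Camera axes: x right, y up, looking along -z (the intrinsics and any distortion apply to the point x, -y, -z); pixel columns grow to the right and rows downward; lengths in m; the calibration is good to about 2 mm. A picture is of the moment at which its call begins: read the wrist's pose just before it. calibration takes no time and is no camera call.
- robot.hand_in(): hands the job in, once; it reports no verdict.
The state is a dict: "time": time; "qpos": joint angles; "qvel": joint speeds; "joint_efforts": joint torques, N m; "tool_pos": TCP position; "tool_rot": TCP orientation; "contact_force": force on the tool from outside, world axes, zero at the start; "torque": the same for the moment, N m; "opening": finger opening in m.
Only numpy, scipy, OpenCV 4.12 (cv2) and the standard library are available. Lean on these libraries where they do the work, as an engineer would, in place of code of your own. Each camera call takes 0.05 s, during which the arm holds its last target. There are 200 camera calls.

## Task

Take the spring clip off its wooden stand by squeezing its two wings, and let it close over the middle of the top edge of the backboard on the sliding carriage, so that it pinches the painted panel and the backboard together. Then take the carriage's upright black knob and slide the carriage along the rail, away from the end it starts at, until you feel it click into the notch. Finish there, still gripping the knob so that the panel stays put for its photograph; leave the bottle, the cup and the wax block alone.

Things in the scene. Friction and masses are not known exactly. Their poses are not given: they have to be found in the camera images.
- rail: Aluminium rail, 40 mm wide (x), 400 mm long (its own y), 24 mm high, fixed to the table, with 60 mm wide black end blocks. Origin: centre of its underside, on the table. The carriage travels along the rail's +y.
- carriage (a joint): Travel of the carriage from its start along the rail's +y, m: 0 (at a stop) to 0.18 (far stop); its centre starts at rail y = -0.10 to -0.07. An aluminium plate, 140 mm across the rail, 90 mm along it, top 40 mm above the table, with the knob on the -x (robot's) side and the backboard on the +x side. It rubs with 1 to 2 N. One unseen notch lies somewhere 0.07 to 0.16 from the start.
- detent_ball (a joint): How far the sprung detent ball under the carriage has dropped, m: 0 on the flat, 0.0039 centred in the notch, 0.0025 with the carriage 2 mm off centre. Dropping in, it pulls the carriage on about 6 mm with up to 7 N; pushing out either way takes 7 to 10 N. Let go within 4 mm of the notch, the carriage centres itself.
- knob: Upright black bar knob on the carriage, 26 mm (x, across the rail) by 18 mm (y, along the rail) by 46 mm high. Origin: centre of its foot, on the carriage's top face 40 mm above the table; axes as the rail's. Grip it along y about 28 mm above its foot; 100 mm from it in +x stands the backboard.
- backboard: Upright wooden board fixed to the carriage, 4 mm thick (x), 100 mm wide (y), 80 mm high. Origin: centre of its foot, 40 mm above the table; axes as the rail's, its top edge is at z = 80 mm of its own.
- panel: Loose painted panel, 4 mm thick (x), 96 mm wide, 84 mm high, 30 g, upright on the carriage against the backboard's -x face, its top edge 4 mm above the board's; two 25 mm posts in front of it leave 1.5 mm play. Origin: centre of its foot. Board and panel are 8 mm thick together, their middle plane 2 mm to the -x side of the board's origin.
- clip: Steel spring clip, 30 mm wide (y), 67 mm high, 45 g, astride the stand's tongue, jaws down, wings up. Origin: midway between the closed jaw tips (fixed to its -x half). Pivot at z = 30 mm; flat wings on its -x and +x sides, z 32 to 67 mm, 35 mm apart outside at the top. Pinch them along x, TCP at z = 52 mm, 25 N or more (spring 10 N, hard stop): wings parallel 20 mm apart, tips 21 mm apart.
- clip_jaw (a joint): Angle of the clip's jaws, rad: 0 when closed on 8 mm (faces parallel), grows to 0.44 fully squeezed open, about -0.25 shut on nothing. Its spring closes it with about 5 N at the tips.
- clip_stand: Fixed wooden stand, base 64 x 70 x 14 mm, with an upright tongue 8 mm thick (x), 50 mm wide (y), its top edge 82 mm above the table; the clip's jaw tips start 18 mm below that edge. Origin: centre of its underside.
- glue_bottle: Bystander: white bottle, 52 mm across, 130 mm high. Origin: centre of its underside.
- water_cup: Bystander: white cup, 72 mm across, 85 mm high. Origin: centre of its underside.
- wax_block: Bystander: small wax block, 45 x 24 x 14 mm. Origin: centre of its underside.
Not all that is in view belongs to the job. What is meant by the panel is not purple, and is the smaller of those in its own colour. Leave any blue look-alike of the clip alone.

How it is judged:
On the way, in this order (a step that is already met when the one before it is completed fails the run):
1. the clip has closed on the panel and the backboard together, near the middle of their top edge, and has been let go (contact force between clip and panel above 0.8 N and contact force between clip and backboard above 0.8 N and contact force between the fingers and clip below 0.05 N and z of clip in the frame of backboard between 0.048 and 0.076 m and y of clip in the frame of backboard between -0.025 and 0.025 m and value of joint clip_jaw between -0.12 and 0.2 rad), for 0.3 s.
2. the carriage, held by its knob, sits in the notch (value of joint detent_ball above 0.002 m and contact force between the fingers and knob above 2 N), for 0.2 s.
At the end, for the whole second after the job is handed in: Ball over 2 mm down in the notch (carriage within 2.5 mm of it), at rest; fingers press the knob over 2 N; the clip, not touched, presses panel and backboard over 0.8 N each, tips 4 to 32 mm below the board's top, within 25 mm of its middle; panel upright (0.12 rad) against the board (all of step 1 and all of step 2 and velocity of joint carriage between -0.01 and 0.01 m/s and x of panel in the frame of backboard between -0.012 and 0 m and y of panel in the frame of backboard between -0.02 and 0.02 m and z of panel in the frame of backboard between -0.004 and 0.008 m and angle between panel's own z axis and vertical below 0.12 rad); the arm keeps its last pose, push and grip.
It fails at once if a bystander (bottle, cup, wax block) is pushed more than 30 mm (distance of any of glue_bottle, water_cup, wax_block from where it was at the start of the episode above 0.03 m).
It fails at once if the panel falls off the carriage (angle between panel's own z axis and vertical above 0.5 rad).
It also fails if it takes over 70 s, if anything falls off the work surface, if the arm or the gripper's body presses on something with over 40 N, if the wrist force passes 120 N, or if a joint passes its speed limit or range.

## Working session

There is one attempt and no reset: what is moved stays moved. The work goes in short steps, Python scripts to look and compute and a shell command to move; the robot and the scene stay as the last step left them, time stands still between calls to the robot, and variables do not carry over. Pictures are saved under pics/ and viewed, about 8 in all and at most 12, crops included, and the job is handed in when it is done.

```bash
mkdir -p pics; cat > h.py <<'E'
import numpy as np, cv2
from cell import robot
from scipy.spatial.transform import Rotation as R
def pose():
    s=robot.observe(); return np.array(s['tool_pos']), R.from_euler('xyz',s['tool_rot'])
def cam(name):
    c=robot.calibration(name); K=np.array(c['intrinsics']); d=np.array(c['dist'])
    if 'cam_to_world' in c: T=np.array(c['cam_to_world'])
    else:
        p,r=pose(); W=np.eye(4); W[:3,:3]=r.as_matrix(); W[:3,3]=p; T=W@np.array(c['mount'])
    return K,d,T
def ray(cm,uv):
    K,d,T=cm; u=cv2.undistortPoints(np.array([[uv]],float),K,d)[0,0]
    v=T[:3,:3]@np.array([u[0],-u[1],-1]); return T[:3,3],v/np.linalg.norm(v)
def onz(cm,uv,z):
    o,v=ray(cm,uv); return o+v*(z-o[2])/v[2]
def tri(cm1,uv1,cm2,uv2):
    o1,v1=ray(cm1,uv1);o2,v2=ray(cm2,uv2)
    a=np.linalg.lstsq(np.c_[v1,-v2],o2-o1,rcond=None)[0]
    p,q=o1+a[0]*v1,o2+a[1]*v2; return (p+q)/2,np.linalg.norm(p-q)
def proj(cm,P):
    K,d,T=cm; q=(np.asarray(P,float).reshape(-1,3)-T[:3,3])@T[:3,:3]; q=q*[1,-1,-1]
    return cv2.projectPoints(q,np.zeros(3),np.zeros(3),K,d)[0][:,0]
E
python3 - <<'E'
from h import *
np.set_printoptions(precision=4,suppress=True)
for n in('scene','side','wrist'):
    cv2.imwrite(f'pics/{n}0.png',robot.read_camera(n)); K,d,T=cam(n); print(n,K[0,0],T[:3,3],-T[:3,2])
a=[cv2.imread(f'pics/{n}0.png') for n in('scene','side')]
s=robot.observe(); print(s)
E
```

```text
scene 398.9099749468495 [ 1.3108 -0.3824  0.7784] [-0.7026  0.3365 -0.627 ]
side 425.1796881229254 [0.2914 1.0126 0.8658] [ 0.2017 -0.7854 -0.5852]
wrist 326.6647758438197 [ 0.1986 -0.4895  0.3835] [-0.2581 -0.0657 -0.9639]
{'time': 0.15, 'qpos': array([-1.466 ,  0.3425,  1.5248,  0.    ,  1.2754, -0.146 ]), 'qvel': array([-0.    , -0.0014, -0.0028,  0.0013,  0.0005,  0.0013]), 'joint_efforts': array([  0.0006, -43.147 , -24.4354,   0.0717,   0.0538,  -0.0001]), 'tool_pos': array([ 0.1303, -0.5083,  0.245 ]), 'tool_rot': array([2.9922, 1.5697, 1.6722]), 'contact_force': array([-0.3122, -0.1286, -0.1353]), 'torque': array([-0.0277,  0.0267, -0.0082]), 'opening': 0.09192015952006956}
```

View pics/scene0.png

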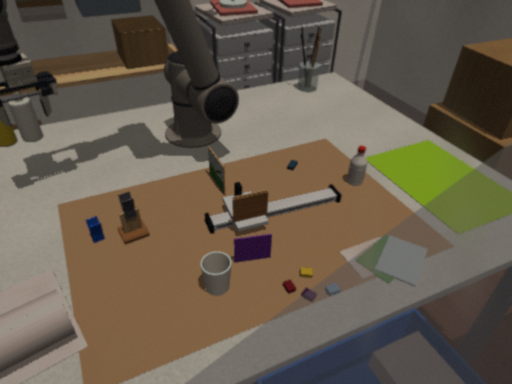

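View pics/side0.png

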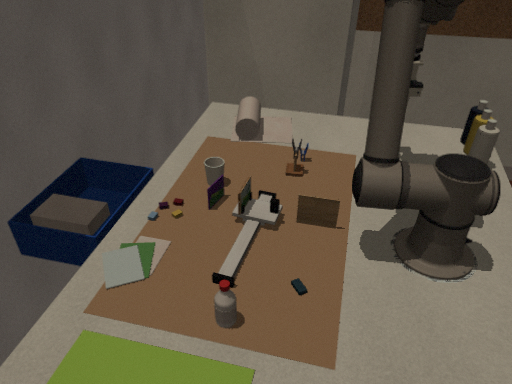

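The spring clip stands at scene (128,205) and side (297,155), with a blue look-alike at scene (95,230). There are three panel candidates:
- **On the carriage:** scene (250,205), side (245,197), green.
- **Purple:** scene (252,247), ruled out by its colour.
- **Free-standing green:** scene (217,170), side (318,210). It looks larger and stands nearer the robot.

The green one on the carriage fits the description. I'll confirm that with one enlarged crop.

```bash
python3 - <<'E'
import cv2,numpy as np
a=cv2.imread('pics/scene0.png')[140:270,70:350]; b=cv2.imread('pics/side0.png')[130:290,190:350]
a=cv2.resize(a,(800,371),interpolation=cv2.INTER_CUBIC)
cv2.imwrite('pics/cropa.png',a)
cv2.imwrite('pics/cropb.png',cv2.resize(b,(600,600),interpolation=cv2.INTER_CUBIC))
E
```

```text
(no output)
```

View pics/cropa.png

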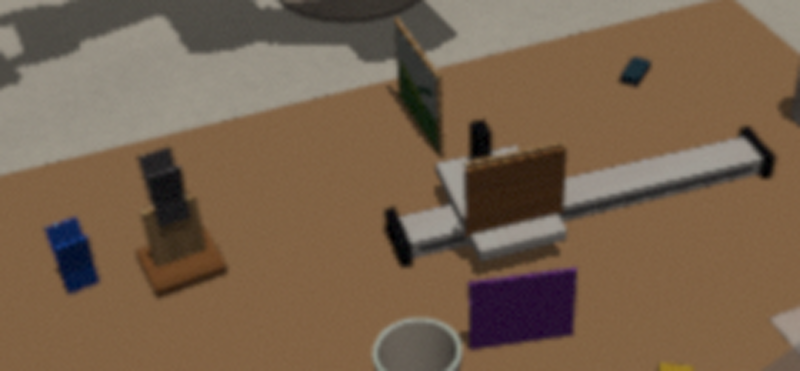

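View pics/cropb.png

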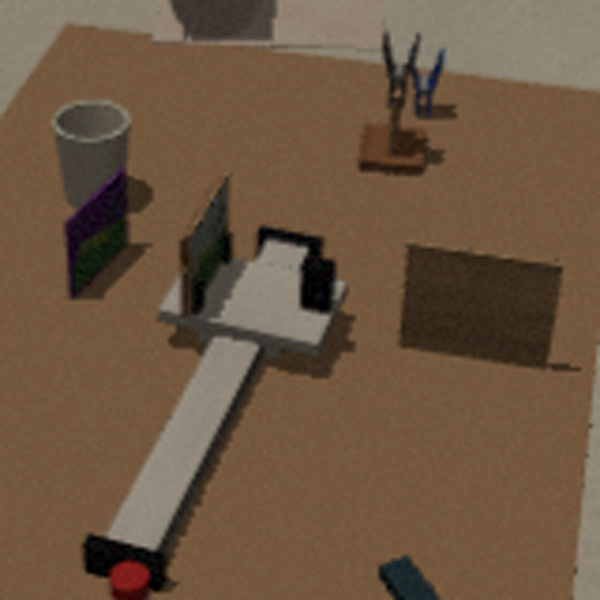

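The crops confirm it. The panel on the carriage has a green picture on grey, sits against the backboard, and is smaller than the free-standing green one at side (318,210). The steel clip is at side crop (400,70), with the blue look-alike just behind it at (428,85). Next come the coarse positions.

```bash
python3 - <<'E'
from h import *
np.set_printoptions(precision=4,suppress=True)
A,B=cam('scene'),cam('side')
a=lambda u,v:(70+u/2.857,140+v/2.857)
b=lambda u,v:(190+u/3.75,130+v/3.75)
print('stand base side',[onz(B,b(*p),.014)[:2] for p in((367,125),(425,128),(424,168),(360,165))])
print('stand base scene',[onz(A,a(*p),.014)[:2] for p in((138,258),(158,288),(227,266))])
print('wing tops side',[onz(B,b(*p),.131)[:2] for p in((388,35),(417,38),(398,68))])
print('wing tops scene',[onz(A,a(*p),.131)[:2] for p in((140,157),(168,150),(180,165),(150,172))])
print('board top scene',[onz(A,a(*p),.12)[:2] for p in((467,165),(564,149))])
print('board bot scene',[onz(A,a(*p),.04)[:2] for p in((469,231),(562,210))])
print('board top side',[onz(B,b(*p),.124) for p in((228,177),(184,243))])
print('plate side z.04',[onz(B,b(*p),.04)[:2] for p in((160,313),(320,343),(348,285))])
print('knob top side',[onz(B,b(*p),.086)[:2] for p in((302,262),(333,262))],'scene',onz(A,a(480,124),.086))
print('rail ends scene z.024',[onz(A,a(*p),.024)[:2] for p in((405,228),(757,150))], 'side', [onz(B,b(*p),.024)[:2] for p in((290,240),(125,550))])
print('green decoy scene',[onz(A,a(*p),0)[:2] for p in((402,95),(440,152))],'side',[onz(B,b(*p),0)[:2] for p in((402,347),(548,366))])
print('cup',onz(B,b(90,195),0),'blue',onz(B,b(425,113),0),'bottle side',onz(B,(226,322),0))
E
```

```text
stand base side [array([ 0.4869, -0.3499]), array([ 0.4296, -0.359 ]), array([ 0.4197, -0.2863]), array([ 0.4805, -0.2759])]
stand base scene [array([ 0.4445, -0.3632]), array([ 0.4927, -0.3542]), array([ 0.4903, -0.2892])]
wing tops side [array([ 0.4694, -0.3272]), array([ 0.4419, -0.3283]), array([ 0.4501, -0.2676])]
wing tops scene [array([ 0.4459, -0.3395]), array([ 0.4459, -0.3148]), array([ 0.4718, -0.3097]), array([ 0.4708, -0.3357])]
board top scene [array([ 0.5643, -0.0713]), array([0.5796, 0.0204])]
board bot scene [array([ 0.5662, -0.0713]), array([0.5758, 0.0237])]
board top side [array([ 0.5596, -0.0636,  0.124 ]), array([0.5702, 0.0359, 0.124 ])]
plate side z.04 [array([0.5947, 0.025 ]), array([0.4588, 0.0295]), array([ 0.4512, -0.0517])]
knob top side [array([ 0.4843, -0.0132]), array([ 0.4599, -0.0196])] scene [ 0.4711 -0.0176  0.086 ]
rail ends scene z.024 [array([ 0.5203, -0.1199]), array([0.5592, 0.2664])] side [array([ 0.517 , -0.1242]), array([0.5498, 0.2691])]
green decoy scene [array([ 0.2782, -0.0327]), array([ 0.3954, -0.0327])] side [array([ 0.3989, -0.0305]), array([ 0.2778, -0.0369])]
cup [ 0.7249 -0.1798  0.    ] blue [ 0.4362 -0.4107  0.    ] bottle side [0.5071 0.3874 0.    ]
```

```bash
cat >> h.py <<'E'
def need(P,zdir,label=''):
    """tool pointing down, jaw axis z along yaw angle zdir (world); picks the nearer half turn"""
    p,r=pose(); x=np.array([0,0,-1.]); best=None
    for s in(1,-1):
        z=s*np.array([np.cos(zdir),np.sin(zdir),0]); y=np.cross(z,x)
        w=(r.inv()*R.from_matrix(np.c_[x,y,z])).as_rotvec()
        if best is None or np.linalg.norm(w)<np.linalg.norm(best): best=w
    print(label,'trans',np.round(r.inv().apply(np.array(P)-p),4),'twist',np.round(best,4), 'deg',np.round(np.degrees(np.linalg.norm(best)),1))
E
python3 - <<'E'
from h import *
print(pose()[1].as_matrix().round(3)); print(np.array(robot.calibration('wrist')['mount']).round(3))
need([.458,-.322,.25],.09)
E
```

```text
[[-0.     0.969  0.248]
 [ 0.001  0.248 -0.969]
 [-1.     0.    -0.001]]
[[-0.001  0.267 -0.964 -0.138]
 [ 0.001  0.964  0.267  0.071]
 [ 1.    -0.    -0.001 -0.001]
 [ 0.     0.     0.     1.   ]]
 trans [-0.0048  0.3637 -0.0992] twist [-1.41e+00 -8.00e-04 -9.00e-04] deg 80.8
```

```bash
python3 -m creep '[{"translation":[0,0.04,-0.01],"twist":[-0.14,0,0],"hand":100},{"translation":[0,0.08,-0.02],"twist":[-0.28,0,0],"hand":100},{"translation":[0,0.12,-0.03],"twist":[-0.42,0,0],"hand":100},{"translation":[0,0.16,-0.04],"twist":[-0.56,0,0],"hand":100},{"translation":[0,0.2,-0.05],"twist":[-0.70,0,0],"hand":100}]' && python3 -c "
from h import *
need([.458,-.322,.25],.09);print(robot.observe()['qpos'])"
```

```text
time: 0.65
tool_pos: [0.3128, -0.4091, 0.2449]
tool_rot: [2.374, 1.569, 1.759]
contact_force: [0.5, -0.2, -0.8]
opening: 0.0919
 trans [-0.005   0.1549  0.0684] twist [-7.044e-01 -7.000e-04 -1.400e-03] deg 40.4
[-1.06716859e+00  3.25037674e-01  1.55088443e+00  4.82485797e-04
  1.26708301e+00 -4.52866079e-01]
```

```bash
python3 -m creep '[{"translation":[0,0.04,0.02],"twist":[-0.14,0,0],"hand":100},{"translation":[-0.01,0.08,0.03],"twist":[-0.28,0,0],"hand":100},{"translation":[-0.01,0.12,0.05],"twist":[-0.42,0,0],"hand":100},{"translation":[-0.02,0.155,0.068],"twist":[-0.56,0,0],"hand":100},{"translation":[-0.02,0.155,0.068],"twist":[-0.70,0,0],"hand":100}]' && python3 -m creep '[{"translation":[0,0,0],"twist":[0,0,0],"hand":100},{"translation":[0,0,0],"twist":[0,0,0],"hand":100}]' && python3 -c "
from h import *
need([.458,-.322,.26],.09);print(robot.observe()['qpos'])
c=cam('wrist');im=robot.read_camera('wrist');cv2.imwrite('pics/w1.png',im);np.savez('w1.npz',T=c[2])
for P in([.458,-.322,.131],[.458,-.322,.082],[.458,-.322,.0]):print(proj(c,P))
"
```

```text
time: 1.15
tool_pos: [0.4616, -0.3192, 0.2657]
tool_rot: [0.434, 1.568, 0.53]
contact_force: [0.3, -0.4, 0.0]
opening: 0.0916
time: 1.35
tool_pos: [0.4616, -0.319, 0.2653]
tool_rot: [0.721, 1.568, 0.814]
contact_force: [-0.3, 0.2, -0.4]
opening: 0.0919
 trans [ 0.0053 -0.0027 -0.0038] twist [ 0.003   0.0019 -0.0017] deg 0.2
[-0.74263599  0.39439532  1.38929401  0.00257002  1.35786728 -0.83620072]
[[252.53183765 191.14329513]]
[[252.94522582 178.24229047]]
[[253.42413079 163.3213046 ]]
```

View pics/w1.png

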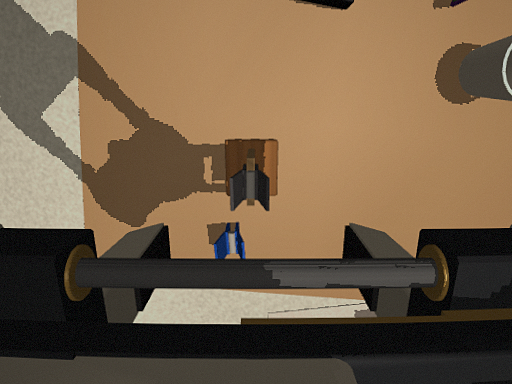

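The wrist view shows the clip's wings at about (232..269, 165..210), the stand base at (225..278, 139..195), and the blue look-alike below at (230,240), clear of the jaws. I'll fix the clip's centre from these edges.

```bash
python3 - <<'E'
from h import *
np.set_printoptions(precision=4,suppress=True)
im=cv2.imread('pics/w1.png'); c=cam('wrist'); c=(c[0],c[1],np.load('w1.npz')['T'])
h=cv2.cvtColor(im,cv2.COLOR_BGR2HSV)
sub=(slice(135,222),slice(205,300)); H=h[sub]
dark=((H[...,1]<90)&(H[...,2]<140)).astype(np.uint8)
n,l,s,ce=cv2.connectedComponentsWithStats(dark); i=1+np.argmax(s[1:,4]); print(s[i]+[205,135,0,0,0])
for r in range(165,214,4):
    x=np.where(l[r-135]==i)[0]+205; print(r,x.min() if len(x) else 0,x.max() if len(x) else 0,len(x))
# base
br=((h[...,0]<14)&(h[...,1]>150)&(h[...,2]>40)&(h[...,2]<150)).astype(np.uint8)[130:200,215:290]
print(cv2.boundingRect(br))
for uv in((225,195),(278,195),(225,140),(278,140)):print('base',onz(c,uv,.014))
E
```

```text
[ 230  164   39   47 1232]
165 244 257 4
169 243 257 4
173 237 263 27
177 231 267 37
181 230 268 39
185 230 268 38
189 230 268 39
193 230 268 39
197 230 268 39
201 230 268 20
205 231 268 12
209 231 268 7
213 0 0 0
(10, 10, 53, 55)
base [ 0.4263 -0.3624  0.014 ]
base [ 0.4919 -0.3563  0.014 ]
base [ 0.4216 -0.2945  0.014 ]
base [ 0.4844 -0.2886  0.014 ]
```

```bash
python3 - <<'E'
from h import *
np.set_printoptions(precision=4,suppress=True)
c=cam('wrist'); c=(c[0],c[1],np.load('w1.npz')['T'])
q=[onz(c,uv,.131) for uv in((230,178),(268.7,178),(231,211),(268.7,211))]
print(np.array(q)); m=np.mean(q,0); print(m)
for z in (.18,.116):need([m[0],m[1],z],.09)
E
```

```text
[[ 0.4377 -0.3121  0.131 ]
 [ 0.4707 -0.3091  0.131 ]
 [ 0.4407 -0.3419  0.131 ]
 [ 0.4738 -0.3388  0.131 ]]
[ 0.4558 -0.3255  0.131 ]
 trans [ 0.0853 -0.0058 -0.0061] twist [ 0.0024  0.0017 -0.0016] deg 0.2
 trans [ 0.1493 -0.0059 -0.0062] twist [ 0.0024  0.0017 -0.0016] deg 0.2
```

The clip's centre is (0.456,-0.3255) from both the wings and the base. Wing spread comes out at 33 mm, width at 30 mm and yaw at 0.093, all consistent with the given sizes. Descending now.

```bash
python3 -m creep '[{"translation":[0.03,-0.006,-0.006],"twist":[0,0,0],"hand":100},{"translation":[0.06,-0.006,-0.006],"twist":[0,0,0],"hand":100},{"translation":[0.09,-0.006,-0.006],"twist":[0,0,0],"hand":100},{"translation":[0.12,-0.006,-0.006],"twist":[0,0,0],"hand":100},{"translation":[0.149,-0.006,-0.006],"twist":[0,0,0],"hand":100}]' && python3 -m creep '[{"translation":[0,0,0],"twist":[0,0,0],"hand":100},{"translation":[0,0,0],"twist":[0,0,0],"hand":100}]' && python3 -c "
from h import *
need([.456,-.3255,.116],.092)"
```

```text
time: 1.9
tool_pos: [0.4549, -0.3262, 0.1151]
tool_rot: [0.882, 1.569, 0.97]
contact_force: [0.7, -0.3, 0.5]
opening: 0.0919
time: 2.1
tool_pos: [0.4543, -0.3267, 0.1153]
tool_rot: [1.247, 1.568, 1.333]
contact_force: [0.9, 0.1, 1.7]
opening: 0.0918
 trans [-0.0007  0.0011  0.0018] twist [-0.0069  0.0008 -0.0024] deg 0.4
```

Close with 35 N.

```bash
R='{"translation":[0,0,0],"twist":[0,0,0],"hand":0}'; true; python3 -m creep '[{"translation":[0,0.001,0.002],"twist":[0,0,0],"hand":50},{"translation":[0,0.001,0.002],"twist":[0,0,0],"hand":30},{"translation":[0,0.001,0.002],"twist":[0,0,0],"hand":0},{"translation":[0,0.001,0.002],"twist":[0,0,0],"hand":0},{"translation":[0,0.001,0.002],"twist":[0,0,0],"hand":0}]' 35 && python3 -m creep '[{"translation":[0,0,0],"twist":[0,0,0],"hand":0},{"translation":[0,0,0],"twist":[0,0,0],"hand":0},{"translation":[0,0,0],"twist":[0,0,0],"hand":0},{"translation":[0,0,0],"twist":[0,0,0],"hand":0},{"translation":[0,0,0],"twist":[0,0,0],"hand":0}]' 35
```

```text
time: 2.6
tool_pos: [0.4564, -0.3256, 0.1157]
tool_rot: [1.043, 1.569, 1.129]
contact_force: [-0.0, -0.2, -0.8]
opening: 0.0563
time: 3.1
tool_pos: [0.4563, -0.3255, 0.1156]
tool_rot: [1.123, 1.568, 1.208]
contact_force: [0.2, -0.9, -0.2]
opening: 0.0174
```

```bash
python3 -m creep '[{"translation":[0,0,0],"twist":[0,0,0],"hand":0},{"translation":[0,0,0],"twist":[0,0,0],"hand":0},{"translation":[0,0,0],"twist":[0,0,0],"hand":0}]' 35; python3 - <<'E'
from h import *
a=robot.read_camera('side')[110:200,250:350]; b=robot.read_camera('wrist')[90:330,60:460]
a=cv2.resize(a,(400,360),interpolation=cv2.INTER_CUBIC); b=cv2.resize(b,(400,240))
cv2.imwrite('pics/g1.png',np.hstack([a,np.vstack([b,np.zeros((120,400,3),np.uint8)])]))
E
```

```text
time: 3.4
tool_pos: [0.4563, -0.3255, 0.1155]
tool_rot: [1.177, 1.568, 1.262]
contact_force: [0.4, 0.6, 0.1]
opening: 0.0175
```

View pics/g1.png

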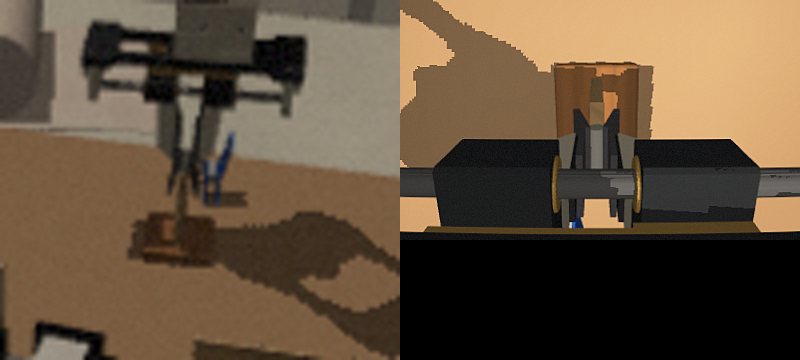

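The clip is squeezed between the pads and the jaws are open on the tongue. Lifting.

```bash
python3 -m creep '[{"translation":[-0.015,0,0],"twist":[0,0,0],"hand":0},{"translation":[-0.03,0,0],"twist":[0,0,0],"hand":0},{"translation":[-0.06,0,0],"twist":[0,0,0],"hand":0},{"translation":[-0.1,0,0],"twist":[0,0,0],"hand":0},{"translation":[-0.13,0,0],"twist":[0,0,0],"hand":0}]' 35; python3 - <<'E'
from h import *
need([.569,-.0255,.25],-.092)
E
```

```text
time: 4.0
tool_pos: [0.4564, -0.326, 0.2478]
tool_rot: [0.396, 1.569, 0.481]
contact_force: [0.2, 0.1, -0.1]
opening: 0.0171
 trans [-0.0016  0.2898  0.1378] twist [ 0.1771  0.002  -0.0011] deg 10.1
```

```bash
python3 -m creep '[{"translation":[0,0.04,0.02],"twist":[0.03,0,0],"hand":0},{"translation":[0,0.08,0.04],"twist":[0.06,0,0],"hand":0},{"translation":[0,0.12,0.06],"twist":[0.1,0,0],"hand":0},{"translation":[0,0.16,0.08],"twist":[0.14,0,0],"hand":0},{"translation":[0,0.2,0.1],"twist":[0.177,0,0],"hand":0}]' 35;  python3 -m creep '[{"translation":[0,0.03,0.012],"twist":[0,0,0],"hand":0},{"translation":[0,0.06,0.024],"twist":[0,0,0],"hand":0},{"translation":[0,0.075,0.03],"twist":[0,0,0],"hand":0},{"translation":[0,0.075,0.03],"twist":[0,0,0],"hand":0},{"translation":[0,0.075,0.03],"twist":[0,0,0],"hand":0}]' 35; python3 - <<'E'
from h import *
need([.569,-.0255,.25],-.092)
c=cam('wrist');im=robot.read_camera('wrist');cv2.imwrite('pics/w2.png',im);np.savez('w2.npz',T=c[2],p=pose()[0])
E
```

```text
time: 4.5
tool_pos: [0.5394, -0.1165, 0.2484]
tool_rot: [0.488, 1.568, 0.394]
contact_force: [0.1, 0.4, -0.0]
opening: 0.0171
time: 5.0
tool_pos: [0.5759, -0.0453, 0.2483]
tool_rot: [0.339, 1.569, 0.245]
contact_force: [-0.2, 0.3, 0.4]
opening: 0.0171
 trans [-0.0017  0.0191 -0.0088] twist [-0.0015  0.0015 -0.0005] deg 0.1
```

View pics/w2.png

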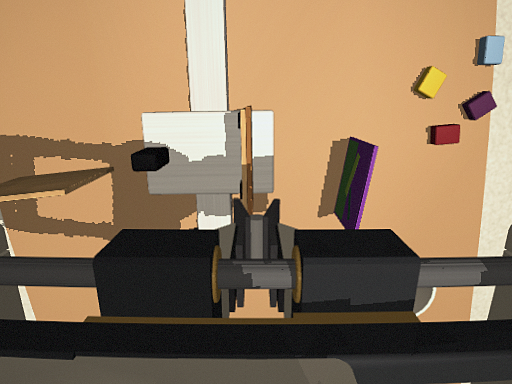

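The board and panel run from about (246,106) to (252,208), with the knob at (150,158). One enlarged crop will give the edges.

```bash
python3 - <<'E'
import cv2
b=cv2.imread('pics/w2.png')[95:225,120:290]
cv2.imwrite('pics/w2c.png',cv2.resize(b,None,fx=4.6,fy=4.6,interpolation=cv2.INTER_NEAREST))
E
```

```text
(no output)
```

View pics/w2c.png

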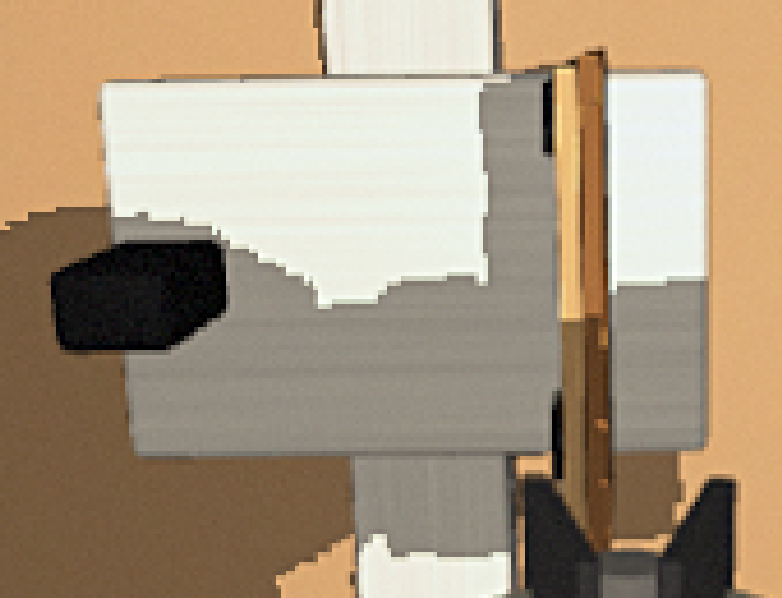

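```bash
python3 - <<'E'
from h import *
np.set_printoptions(precision=4,suppress=True)
c=cam('wrist'); d=np.load('w2.npz');c=(c[0],c[1],d['T'])
f=lambda u,v:(120+u/4.6,95+v/4.6)
o=lambda u,v,z:onz(c,f(u,v),z)
yaw=-.092; ex=np.array([np.cos(yaw),np.sin(yaw),0]);ey=np.array([-ex[1],ex[0],0])
print('TCP',d['p'],d['p']@ex,d['p']@ey)
def show(n,P): print(n,P[:2],'rail-frame x,y',round(P@ex,4),round(P@ey,4))
for n,a in dict(panL_far=(556,70,.124),panL_mid=(559,320,.124),panL_near=(564,470,.124),bound_far=(579,70,.122),bound_mid=(583,318,.122),brdR_far=(605,55,.12),brdR_mid=(608,320,.12),brdR_near=(610,540,.12),brdEnd_near=(598,548,.12),brdEnd_far=(592,56,.12),pl1=(103,82,.04),pl2=(707,72,.04),pl3=(133,455,.04),pl4=(707,448,.04),knobTL=(52,275,.086),knobBL=(62,350,.086),knobBR=(168,350,.086)).items(): show(n,o(*a))
E
```

```text
TCP [ 0.5758 -0.0458  0.2484] 0.5776141676348546 0.007320095964718634
panL_far [0.5692 0.0212] rail-frame x,y 0.5648 0.0734
panL_mid [ 0.5652 -0.0219] rail-frame x,y 0.5648 0.0301
panL_near [ 0.5632 -0.0497] rail-frame x,y 0.5654 0.0023
bound_far [0.573  0.0208] rail-frame x,y 0.5687 0.0733
bound_mid [ 0.5694 -0.0224] rail-frame x,y 0.569 0.03
brdR_far [0.5777 0.0228] rail-frame x,y 0.5731 0.0758
brdR_mid [ 0.5737 -0.0235] rail-frame x,y 0.5735 0.0293
brdR_near [ 0.5701 -0.0653] rail-frame x,y 0.5737 -0.0126
brdEnd_near [ 0.5677 -0.0666] rail-frame x,y 0.5714 -0.0142
brdEnd_far [0.5754 0.0229] rail-frame x,y 0.5709 0.0756
pl1 [0.4627 0.0267] rail-frame x,y 0.4583 0.0691
pl2 [0.5991 0.0157] rail-frame x,y 0.5951 0.0706
pl3 [ 0.4541 -0.0608] rail-frame x,y 0.4578 -0.0188
pl4 [ 0.5921 -0.0719] rail-frame x,y 0.5962 -0.0172
knobTL [ 0.4612 -0.01  ] rail-frame x,y 0.4601 0.0324
knobBL [ 0.4603 -0.0255] rail-frame x,y 0.4607 0.0169
knobBR [ 0.4822 -0.0276] rail-frame x,y 0.4827 0.0168
```

All consistent: plate 137×88 mm, pack 8.5 mm thick, and yaw confirmed. The pack's mid-plane is at rail-frame x = 0.569, with the middle at y = 0.0255.

```bash
cat >> h.py <<'E'
yaw=-.092; ex=np.array([np.cos(yaw),np.sin(yaw),0]);ey=np.array([-ex[1],ex[0],0])
def rw(x,y,z): return x*ex+y*ey+np.array([0,0,z])
E
python3 - <<'E'
from h import *
need(rw(.569,.0255,.19),yaw); need(rw(.569,.0255,.156),yaw)
E
```

```text
trans [ 0.0584  0.0181 -0.0088] twist [-0.0026  0.0017 -0.0007] deg 0.2
 trans [ 0.0924  0.0181 -0.0088] twist [-0.0026  0.0017 -0.0007] deg 0.2
```

```bash
python3 -m creep '[{"translation":[0,0.01,-0.005],"twist":[0,0,0],"hand":0},{"translation":[0,0.018,-0.009],"twist":[0,0,0],"hand":0},{"translation":[0.02,0.018,-0.009],"twist":[0,0,0],"hand":0},{"translation":[0.04,0.018,-0.009],"twist":[0,0,0],"hand":0},{"translation":[0.05,0.018,-0.009],"twist":[0,0,0],"hand":0}]' 35; python3 -m creep '[{"translation":[0,0,0],"twist":[0,0,0],"hand":0},{"translation":[0,0,0],"twist":[0,0,0],"hand":0}]' 35; python3 - <<'E'
from h import *
need(rw(.569,.0255,.156),yaw)
c=cam('wrist');im=robot.read_camera('wrist')
s=cv2.resize(robot.read_camera('side')[90:230,200:320],None,fx=3,fy=3,interpolation=cv2.INTER_CUBIC)
w=cv2.resize(im[60:260,170:330],None,fx=2.1,fy=2.1,interpolation=cv2.INTER_CUBIC)
cv2.imwrite('pics/w3.png',np.hstack([s,w]))
E
```

```text
time: 5.55
tool_pos: [0.5675, -0.0267, 0.197]
tool_rot: [2.227, 1.57, 2.132]
contact_force: [0.3, -1.2, -0.1]
opening: 0.0174
time: 5.75
tool_pos: [0.5675, -0.0267, 0.1974]
tool_rot: [2.108, 1.57, 2.013]
contact_force: [0.8, -0.3, 0.2]
opening: 0.017
 trans [ 0.0414 -0.0001  0.0015] twist [-0.003  -0.0005 -0.0009] deg 0.2
```

View pics/w3.png

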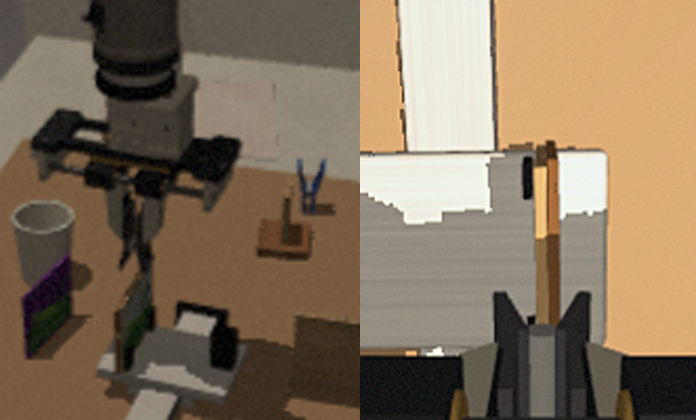

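The clip hangs with its jaws open astride the pack. The pack is about 2 px to the +x side, which agrees with the computed +1.5 mm. Lowering with that correction.

```bash
python3 -m creep '[{"translation":[0,0,0.0015],"twist":[0,0,0],"hand":0},{"translation":[0.01,0,0.0015],"twist":[0,0,0],"hand":0},{"translation":[0.02,0,0.0015],"twist":[0,0,0],"hand":0},{"translation":[0.03,0,0.0015],"twist":[0,0,0],"hand":0},{"translation":[0.041,0,0.0015],"twist":[0,0,0],"hand":0}]' 35; python3 -m creep '[{"translation":[0,0,0],"twist":[0,0,0],"hand":0},{"translation":[0,0,0],"twist":[0,0,0],"hand":0}]' 35; python3 - <<'E'
from h import *
need(rw(.569,.0255,.156),yaw)
E
```

```text
time: 6.35
tool_pos: [0.5692, -0.0268, 0.1558]
tool_rot: [1.276, 1.57, 1.181]
contact_force: [0.0, -0.6, 0.8]
opening: 0.0176
time: 6.55
tool_pos: [0.569, -0.0268, 0.1551]
tool_rot: [2.427, 1.569, 2.332]
contact_force: [0.1, -0.3, 0.9]
opening: 0.0173
 trans [-0.0009 -0.0001 -0.    ] twist [-0.0029 -0.0011 -0.0009] deg 0.2
```

```bash
python3 -m creep '[{"translation":[0,0,0],"twist":[0,0,0],"hand":28},{"translation":[0,0,0],"twist":[0,0,0],"hand":36},{"translation":[0,0,0],"twist":[0,0,0],"hand":44},{"translation":[0,0,0],"twist":[0,0,0],"hand":60},{"translation":[0,0,0],"twist":[0,0,0],"hand":80}]'; python3 -m creep '[{"translation":[0,0,0],"twist":[0,0,0],"hand":80},{"translation":[0,0,0],"twist":[0,0,0],"hand":80},{"translation":[0,0,0],"twist":[0,0,0],"hand":80},{"translation":[0,0,0],"twist":[0,0,0],"hand":80},{"translation":[0,0,0],"twist":[0,0,0],"hand":80}]'; python3 -m creep '[{"translation":[-0.02,0,0],"twist":[0,0,0],"hand":80},{"translation":[-0.05,0,0],"twist":[0,0,0],"hand":80},{"translation":[-0.08,0,0],"twist":[0,0,0],"hand":80},{"translation":[-0.11,0,0],"twist":[0,0,0],"hand":80},{"translation":[-0.11,0,0],"twist":[0,0,0],"hand":80}]'; python3 - <<'E'
from h import *
c=cam('wrist');im=robot.read_camera('wrist');np.savez('w4.npz',T=c[2],im=im)
s=cv2.resize(robot.read_camera('side')[130:250,200:320],None,fx=3,fy=3,interpolation=cv2.INTER_CUBIC)
w=cv2.resize(im[90:270,100:320],None,fx=2,fy=2,interpolation=cv2.INTER_CUBIC)
cv2.imwrite('pics/w4.png',np.hstack([s,w]))
print(robot.observe()['qpos'])
need(rw(.471,.0255,.2),yaw+np.pi/2)
E
```

```text
time: 7.05
tool_pos: [0.5691, -0.0268, 0.1554]
tool_rot: [2.149, 1.57, 2.054]
contact_force: [-0.4, -0.8, -0.3]
opening: 0.0513
time: 7.55
tool_pos: [0.5691, -0.0268, 0.1553]
tool_rot: [2.169, 1.57, 2.074]
contact_force: [-0.2, -0.7, 0.4]
opening: 0.0734
time: 8.05
tool_pos: [0.5709, -0.0272, 0.2699]
tool_rot: [0.025, 1.563, -0.069]
contact_force: [0.9, -0.2, 0.5]
opening: 0.0736
[-1.82151572e-01  4.10741510e-01  1.36311885e+00  8.53021456e-04
  1.36737904e+00 -8.73845383e-02]
 trans [ 0.0656 -0.0003 -0.0983] twist [ 1.5679e+00 -3.0000e-04 -1.0000e-03] deg 89.8
```

View pics/w4.png

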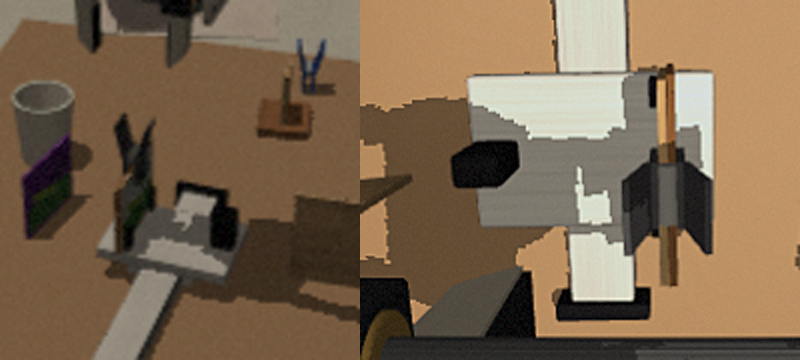

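The clip sits astride board and panel at mid-width, crop (668,200). Next I turn the hand a quarter turn so that the camera faces the robot side, and go over the knob.

```bash
python3 -m creep '[{"translation":[0,0,-0.02],"twist":[-0.14,0,0],"hand":80},{"translation":[0,0,-0.04],"twist":[-0.28,0,0],"hand":80},{"translation":[0,0,-0.06],"twist":[-0.42,0,0],"hand":80},{"translation":[0,0,-0.08],"twist":[-0.56,0,0],"hand":80},{"translation":[0,0,-0.098],"twist":[-0.7,0,0],"hand":80}]';python3 -m creep '[{"translation":[0,0,0],"twist":[-0.14,0,0],"hand":80},{"translation":[0,0,0],"twist":[-0.28,0,0],"hand":80},{"translation":[0,0,0],"twist":[-0.42,0,0],"hand":80},{"translation":[0,0,0],"twist":[-0.56,0,0],"hand":80},{"translation":[0,0,0],"twist":[-0.7,0,0],"hand":80}]'; python3 - <<'E'
from h import *
need(rw(.471,.0255,.2),yaw+np.pi/2)
E
```

```text
time: 8.65
tool_pos: [0.4699, -0.0174, 0.264]
tool_rot: [2.073, 1.568, 2.684]
contact_force: [-0.5, 0.4, 0.5]
opening: 0.0732
time: 9.15
tool_pos: [0.4691, -0.0172, 0.2624]
tool_rot: [1.492, 1.565, 2.808]
contact_force: [-0.8, 0.9, -0.3]
opening: 0.0731
 trans [ 0.0624 -0.0027 -0.0001] twist [-0.1622  0.001  -0.006 ] deg 9.3
```

```bash
python3 -m creep '[{"translation":[0.01,-0.003,0],"twist":[-0.08,0,0],"hand":80},{"translation":[0.04,-0.003,0],"twist":[-0.16,0,0],"hand":80},{"translation":[0.04,-0.003,0],"twist":[-0.16,0,-0.006],"hand":80},{"translation":[0.04,-0.003,0],"twist":[-0.16,0,-0.006],"hand":80}]'; python3 - <<'E'
from h import *
need(rw(.471,.0255,.068),yaw+np.pi/2)
c=cam('wrist');im=robot.read_camera('wrist')
print(proj(c,[rw(.471+a,.0255+b,.086) for a in(-.013,.013) for b in(-.009,.009)]))
g=im.max(2); m=(g<45).astype(np.uint8)
q=proj(c,rw(.471,.0255,.086))[0]; n,l,s,_=cv2.connectedComponentsWithStats(m); i=l[int(q[1]),int(q[0])]; print(q,i,s[i])
cv2.imwrite('pics/w5.png',im)
E
```

```text
time: 9.55
tool_pos: [0.4711, -0.0177, 0.2217]
tool_rot: [1.126, 1.568, 2.6]
contact_force: [-0.1, 0.1, 0.6]
opening: 0.0736
 trans [ 0.1537 -0.0007 -0.0003] twist [-0.0043  0.0013 -0.0028] deg 0.3
[[244.17657408 173.71979194]
 [265.13833174 173.63756537]
 [244.57370105 202.63435197]
 [265.03599141 202.55532442]]
[254.73158006 188.31065715] 0 [     0      0    512    384 147338]
```

View pics/w5.png

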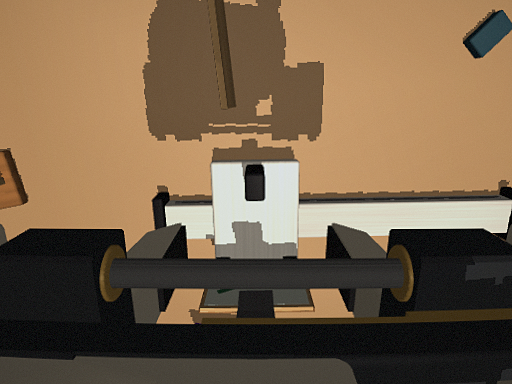

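The knob is at (245..264, 164..200), on the predicted top face. Descending and gripping it, starting at 40 N.

```bash
python3 -m creep '[{"translation":[0.04,0,0],"twist":[0,0,0],"hand":70},{"translation":[0.08,0,0],"twist":[0,0,0],"hand":70},{"translation":[0.11,0,0],"twist":[0,0,0],"hand":70},{"translation":[0.14,0,0],"twist":[0,0,0],"hand":70},{"translation":[0.153,0,0],"twist":[0,0,0],"hand":70}]' 40; python3 -m creep '[{"translation":[0,0,0],"twist":[0,0,0],"hand":70},{"translation":[0,0,0],"twist":[0,0,0],"hand":30},{"translation":[0,0,0],"twist":[0,0,0],"hand":0},{"translation":[0,0,0],"twist":[0,0,0],"hand":0},{"translation":[0,0,0],"twist":[0,0,0],"hand":0}]' 40;  python3 -m creep '[{"translation":[0,0,0],"twist":[0,0,0],"hand":0},{"translation":[0,0,0],"twist":[0,0,0],"hand":0},{"translation":[0,0,0],"twist":[0,0,0],"hand":0},{"translation":[0,0,0],"twist":[0,0,0],"hand":0}]' 40; python3 - <<'E'
from h import *
need(rw(.471,.0255,.068),yaw+np.pi/2); print(robot.observe()['contact_force'])
E
```

```text
time: 10.1
tool_pos: [0.4713, -0.0176, 0.0683]
tool_rot: [1.075, 1.568, 2.548]
contact_force: [-0.5, -0.2, 0.0]
opening: 0.0644
time: 10.6
tool_pos: [0.4718, -0.0177, 0.0691]
tool_rot: [0.544, 1.57, 2.017]
contact_force: [0.2, -0.1, 0.2]
opening: 0.0371
time: 11.0
tool_pos: [0.472, -0.0179, 0.0694]
tool_rot: [0.18, 1.57, 1.654]
contact_force: [-0.9, -1.9, 4.4]
opening: 0.0178
 trans [0.0014 0.0006 0.    ] twist [-0.0049  0.0005 -0.0001] deg 0.3
[-0.85636056 -1.9191957   4.36698341]
```

```bash
python3 -m creep '[{"translation":[0,0,0.005],"twist":[0,0,0],"hand":0},{"translation":[0,0,0.011],"twist":[0,0,0],"hand":0},{"translation":[0,0,0.017],"twist":[0,0,0],"hand":0},{"translation":[0,0,0.023],"twist":[0,0,0],"hand":0},{"translation":[0,0,0.029],"twist":[0,0,0],"hand":0}]' 40; python3 -m creep '[{"translation":[0,0,0.006],"twist":[0,0,0],"hand":0},{"translation":[0,0,0.012],"twist":[0,0,0],"hand":0},{"translation":[0,0,0.018],"twist":[0,0,0],"hand":0},{"translation":[0,0,0.024],"twist":[0,0,0],"hand":0},{"translation":[0,0,0.03],"twist":[0,0,0],"hand":0}]' 40; python3 - <<'E'
from h import *
p,r=pose(); print(p@ex,p@ey,np.array(robot.observe()['contact_force'])@ey); need(rw(.471,.09,.068),yaw+np.pi/2)
E
```

```text
time: 11.5
tool_pos: [0.4742, 0.0101, 0.0694]
tool_rot: [2.372, 1.569, -2.437]
contact_force: [-4.1, -8.1, 3.7]
opening: 0.0178
time: 12.0
tool_pos: [0.4766, 0.0391, 0.0694]
tool_rot: [2.465, 1.567, -2.343]
contact_force: [-3.7, -8.5, 4.8]
opening: 0.0177
0.47094146255387104 0.08273447774884343 -8.8101794744221
 trans [ 0.0014 -0.      0.0073] twist [-0.0035 -0.003  -0.0024] deg 0.3
```

```bash
s(){ python3 -c "
from h import *
p,r=pose();f=np.array(robot.observe()['contact_force']);print('travel',round((p@ey-.0255)*1000,1),'x',round(p@ex,4),'F',(f@ex).round(1),(f@ey).round(1))"; }
python3 -m creep '[{"translation":[0,0,0],"twist":[0,0,0],"hand":0},{"translation":[0,0,0],"twist":[0,0,0],"hand":0}]' 40 >/dev/null; s
python3 -m creep '[{"translation":[0,0,0.002],"twist":[0,0,0],"hand":0},{"translation":[0,0,0.004],"twist":[0,0,0],"hand":0}]' >/dev/null; s
python3 -m creep '[{"translation":[0,0,0.002],"twist":[0,0,0],"hand":0},{"translation":[0,0,0.004],"twist":[0,0,0],"hand":0}]' >/dev/null; s
python3 -m creep '[{"translation":[0,0,0.002],"twist":[0,0,0],"hand":0},{"translation":[0,0,0.003],"twist":[0,0,0],"hand":0}]' >/dev/null; s
python3 -m creep '[{"translation":[0,0,0.002],"twist":[0,0,0],"hand":0},{"translation":[0,0,0.003],"twist":[0,0,0],"hand":0}]' >/dev/null; s
python3 -m creep '[{"translation":[0,0,0.002],"twist":[0,0,0],"hand":0},{"translation":[0,0,0.003],"twist":[0,0,0],"hand":0}]' >/dev/null; s
python3 -m creep '[{"translation":[0,0,0.002],"twist":[0,0,0],"hand":0},{"translation":[0,0,0.003],"twist":[0,0,0],"hand":0}]' >/dev/null; s
python3 -m creep '[{"translation":[0,0,0.002],"twist":[0,0,0],"hand":0},{"translation":[0,0,0.003],"twist":[0,0,0],"hand":0}]' >/dev/null; s
```

```text
travel 58.0 x 0.4709 F -1.0 5.1
travel 61.0 x 0.4709 F -0.8 -6.2
travel 63.8 x 0.4709 F -1.6 -6.9
travel 65.9 x 0.4708 F -1.8 -7.1
travel 68.0 x 0.4708 F -2.9 -8.7
travel 70.0 x 0.4708 F -2.7 -7.9
travel 72.2 x 0.4708 F -2.3 -5.8
travel 74.3 x 0.4708 F -1.9 -5.0
```

```bash
s(){ python3 -c "
from h import *
p,r=pose();f=np.array(robot.observe()['contact_force']);print('travel',round((p@ey-.0255)*1000,1),'x',round(p@ex,4),'F',(f@ex).round(1),(f@ey).round(1),f[2].round(1))"; }
python3 -m creep '[{"translation":[0,0,0.002],"twist":[0,0,0],"hand":0},{"translation":[0,0,0.003],"twist":[0,0,0],"hand":0}]' >/dev/null; s
python3 -m creep '[{"translation":[0,0,0.002],"twist":[0,0,0],"hand":0},{"translation":[0,0,0.003],"twist":[0,0,0],"hand":0}]' >/dev/null; s
python3 -m creep '[{"translation":[0,0,0.002],"twist":[0,0,0],"hand":0},{"translation":[0,0,0.003],"twist":[0,0,0],"hand":0}]' >/dev/null; s
python3 -m creep '[{"translation":[0,0,0.002],"twist":[0,0,0],"hand":0},{"translation":[0,0,0.003],"twist":[0,0,0],"hand":0}]' >/dev/null; s
python3 -m creep '[{"translation":[0,0,0.002],"twist":[0,0,0],"hand":0},{"translation":[0,0,0.003],"twist":[0,0,0],"hand":0}]' >/dev/null; s
python3 -m creep '[{"translation":[0,0,0.002],"twist":[0,0,0],"hand":0},{"translation":[0,0,0.003],"twist":[0,0,0],"hand":0}]' >/dev/null; s
python3 -m creep '[{"translation":[0,0,0.002],"twist":[0,0,0],"hand":0},{"translation":[0,0,0.003],"twist":[0,0,0],"hand":0}]' >/dev/null; s
python3 -m creep '[{"translation":[0,0,0.002],"twist":[0,0,0],"hand":0},{"translation":[0,0,0.003],"twist":[0,0,0],"hand":0}]' >/dev/null; s
python3 -m creep '[{"translation":[0,0,0.002],"twist":[0,0,0],"hand":0},{"translation":[0,0,0.003],"twist":[0,0,0],"hand":0}]' >/dev/null; s
python3 -m creep '[{"translation":[0,0,0.002],"twist":[0,0,0],"hand":0},{"translation":[0,0,0.003],"twist":[0,0,0],"hand":0}]' >/dev/null; s
```

```text
travel 76.5 x 0.4707 F -1.3 -6.4 2.6
travel 78.6 x 0.4707 F -2.3 -7.7 3.1
travel 80.8 x 0.4706 F -2.5 -7.9 3.3
travel 82.9 x 0.4707 F -1.7 -5.3 4.5
travel 85.1 x 0.4706 F -1.9 -6.0 2.9
travel 87.3 x 0.4706 F -2.3 -7.2 3.3
travel 89.5 x 0.4705 F -0.8 -7.7 3.4
travel 91.6 x 0.4705 F -1.8 -5.7 3.4
travel 93.8 x 0.4705 F -2.4 -5.4 3.9
travel 96.0 x 0.4705 F -1.7 -7.5 4.1
```

```bash
s(){ python3 -c "
from h import *
p,r=pose();f=np.array(robot.observe()['contact_force']);print('travel',round((p@ey-.0255)*1000,1),'x',round(p@ex,4),'F',(f@ex).round(1),(f@ey).round(1),f[2].round(1))"; }
python3 -m creep '[{"translation":[0,0,0.002],"twist":[0,0,0],"hand":0},{"translation":[0,0,0.003],"twist":[0,0,0],"hand":0}]' >/dev/null; s
python3 -m creep '[{"translation":[0,0,0.002],"twist":[0,0,0],"hand":0},{"translation":[0,0,0.003],"twist":[0,0,0],"hand":0}]' >/dev/null; s
python3 -m creep '[{"translation":[0,0,0.002],"twist":[0,0,0],"hand":0},{"translation":[0,0,0.003],"twist":[0,0,0],"hand":0}]' >/dev/null; s
python3 -m creep '[{"translation":[0,0,0.002],"twist":[0,0,0],"hand":0},{"translation":[0,0,0.003],"twist":[0,0,0],"hand":0}]' >/dev/null; s
python3 -m creep '[{"translation":[0,0,0.002],"twist":[0,0,0],"hand":0},{"translation":[0,0,0.003],"twist":[0,0,0],"hand":0}]' >/dev/null; s
python3 -m creep '[{"translation":[0,0,0.002],"twist":[0,0,0],"hand":0},{"translation":[0,0,0.003],"twist":[0,0,0],"hand":0}]' >/dev/null; s
python3 -m creep '[{"translation":[0,0,0.002],"twist":[0,0,0],"hand":0},{"translation":[0,0,0.003],"twist":[0,0,0],"hand":0}]' >/dev/null; s
python3 -m creep '[{"translation":[0,0,0.002],"twist":[0,0,0],"hand":0},{"translation":[0,0,0.003],"twist":[0,0,0],"hand":0}]' >/dev/null; s
python3 -m creep '[{"translation":[0,0,0.002],"twist":[0,0,0],"hand":0},{"translation":[0,0,0.003],"twist":[0,0,0],"hand":0}]' >/dev/null; s
python3 -m creep '[{"translation":[0,0,0.002],"twist":[0,0,0],"hand":0},{"translation":[0,0,0.003],"twist":[0,0,0],"hand":0}]' >/dev/null; s
```

```text
travel 98.2 x 0.4705 F -1.5 -7.8 3.5
travel 100.3 x 0.4705 F -0.4 -5.9 4.1
travel 102.5 x 0.4704 F -1.7 -5.0 3.8
travel 104.7 x 0.4704 F -2.2 -6.7 3.6
travel 106.8 x 0.4703 F -1.8 -8.0 4.4
travel 109.0 x 0.4703 F -2.7 -5.3 4.4
travel 111.2 x 0.4703 F -1.3 -5.6 3.6
travel 113.4 x 0.4703 F -1.7 -6.1 3.5
travel 115.6 x 0.4702 F -2.3 -8.0 4.0
travel 117.7 x 0.4702 F -2.6 -5.8 3.1
```

```bash
s(){ python3 -c "
from h import *
p,r=pose();f=np.array(robot.observe()['contact_force']);print('t',robot.observe()['time'],'travel',round((p@ey-.0255)*1000,1),'x',round(p@ex,4),'F',(f@ex).round(1),(f@ey).round(1),f[2].round(1))"; }
python3 -m creep '[{"translation":[0,0,0.002],"twist":[0,0,0],"hand":0},{"translation":[0,0,0.003],"twist":[0,0,0],"hand":0}]' >/dev/null; s
python3 -m creep '[{"translation":[0,0,0.002],"twist":[0,0,0],"hand":0},{"translation":[0,0,0.003],"twist":[0,0,0],"hand":0}]' >/dev/null; s
python3 -m creep '[{"translation":[0,0,0.002],"twist":[0,0,0],"hand":0},{"translation":[0,0,0.003],"twist":[0,0,0],"hand":0}]' >/dev/null; s
python3 -m creep '[{"translation":[0,0,0.002],"twist":[0,0,0],"hand":0},{"translation":[0,0,0.003],"twist":[0,0,0],"hand":0}]' >/dev/null; s
python3 -m creep '[{"translation":[0,0,0.002],"twist":[0,0,0],"hand":0},{"translation":[0,0,0.003],"twist":[0,0,0],"hand":0}]' >/dev/null; s
python3 -m creep '[{"translation":[0,0,0.002],"twist":[0,0,0],"hand":0},{"translation":[0,0,0.003],"twist":[0,0,0],"hand":0}]' >/dev/null; s
python3 -m creep '[{"translation":[0,0,0.002],"twist":[0,0,0],"hand":0},{"translation":[0,0,0.003],"twist":[0,0,0],"hand":0}]' >/dev/null; s
python3 -m creep '[{"translation":[0,0,0.002],"twist":[0,0,0],"hand":0},{"translation":[0,0,0.003],"twist":[0,0,0],"hand":0}]' >/dev/null; s
```

```text
t 17.8 travel 119.9 x 0.4702 F -2.2 -5.9 4.7
t 18.0 travel 122.1 x 0.4701 F -1.8 -6.4 4.8
t 18.2 travel 124.3 x 0.4701 F -1.4 -7.4 3.7
t 18.4 travel 126.4 x 0.4701 F -2.8 -5.8 5.0
t 18.6 travel 128.6 x 0.4701 F -1.4 -5.3 3.7
t 18.8 travel 130.8 x 0.47 F -3.1 -7.7 4.7
t 19.0 travel 133.0 x 0.47 F -2.0 -7.6 4.7
t 19.2 travel 135.2 x 0.47 F -2.1 -5.5 4.5
```

```bash
s(){ python3 -c "
from h import *
p,r=pose();f=np.array(robot.observe()['contact_force']);print('t',robot.observe()['time'],'travel',round((p@ey-.0255)*1000,1),'x',round(p@ex,4),'F',(f@ex).round(1),(f@ey).round(1),f[2].round(1))"; }
python3 -m creep '[{"translation":[0,0,0.002],"twist":[0,0,0],"hand":0},{"translation":[0,0,0.003],"twist":[0,0,0],"hand":0}]' >/dev/null; s
python3 -m creep '[{"translation":[0,0,0.002],"twist":[0,0,0],"hand":0},{"translation":[0,0,0.003],"twist":[0,0,0],"hand":0}]' >/dev/null; s
python3 -m creep '[{"translation":[0,0,0.002],"twist":[0,0,0],"hand":0},{"translation":[0,0,0.003],"twist":[0,0,0],"hand":0}]' >/dev/null; s
python3 -m creep '[{"translation":[0,0,0.002],"twist":[0,0,0],"hand":0},{"translation":[0,0,0.003],"twist":[0,0,0],"hand":0}]' >/dev/null; s
python3 -m creep '[{"translation":[0,0,0.002],"twist":[0,0,0],"hand":0},{"translation":[0,0,0.003],"twist":[0,0,0],"hand":0}]' >/dev/null; s
python3 -m creep '[{"translation":[0,0,0.002],"twist":[0,0,0],"hand":0},{"translation":[0,0,0.003],"twist":[0,0,0],"hand":0}]' >/dev/null; s
python3 -m creep '[{"translation":[0,0,0.002],"twist":[0,0,0],"hand":0},{"translation":[0,0,0.003],"twist":[0,0,0],"hand":0}]' >/dev/null; s
python3 -m creep '[{"translation":[0,0,0.002],"twist":[0,0,0],"hand":0},{"translation":[0,0,0.003],"twist":[0,0,0],"hand":0}]' >/dev/null; s
python3 -m creep '[{"translation":[0,0,0.002],"twist":[0,0,0],"hand":0},{"translation":[0,0,0.003],"twist":[0,0,0],"hand":0}]' >/dev/null; s
python3 -m creep '[{"translation":[0,0,0.002],"twist":[0,0,0],"hand":0},{"translation":[0,0,0.003],"twist":[0,0,0],"hand":0}]' >/dev/null; s
```

```text
t 19.4 travel 137.6 x 0.4699 F -3.1 -3.3 4.7
t 19.6 travel 140.9 x 0.4699 F -3.3 0.1 5.2
t 19.8 travel 144.3 x 0.4699 F -2.5 -3.8 5.9
t 20.0 travel 145.0 x 0.4698 F -2.5 -18.4 7.7
t 20.2 travel 145.2 x 0.4698 F -1.9 -21.6 7.7
t 20.4 travel 145.2 x 0.4698 F -1.0 -22.5 8.3
t 20.6 travel 145.2 x 0.4698 F -1.4 -22.8 8.2
t 20.8 travel 145.2 x 0.4697 F -0.3 -22.1 8.5
t 21.0 travel 145.2 x 0.4697 F -0.7 -22.8 7.8
t 21.2 travel 145.2 x 0.4697 F -1.5 -22.8 9.1
```

There is a pull from travel 137 to 144, then a firm stop at 145, which is the notch. I'll relax the push and read the force there.

```bash
cat > s.py <<'E'
from h import *
p,r=pose();o=robot.observe();f=np.array(o['contact_force']);print('t',round(o['time'],2),'travel',round((p@ey-.0255)*1000,1),'F',(f@ex).round(1),(f@ey).round(1),f[2].round(1),'open',round(o['opening'],4))
E
python3 -m creep '[{"translation":[0,0,0],"twist":[0,0,0],"hand":0},{"translation":[0,0,0],"twist":[0,0,0],"hand":0},{"translation":[0,0,0],"twist":[0,0,0],"hand":0}]' >/dev/null; python3 s.py
python3 -m creep '[{"translation":[0,0,-0.001],"twist":[0,0,0],"hand":0},{"translation":[0,0,-0.001],"twist":[0,0,0],"hand":0},{"translation":[0,0,-0.001],"twist":[0,0,0],"hand":0}]' >/dev/null; python3 s.py
python3 -m creep '[{"translation":[0,0,-0.001],"twist":[0,0,0],"hand":0},{"translation":[0,0,-0.001],"twist":[0,0,0],"hand":0},{"translation":[0,0,-0.001],"twist":[0,0,0],"hand":0}]' >/dev/null; python3 s.py
python3 - <<'E'
from h import *
im=robot.read_camera('wrist'); s=robot.read_camera('side')
cv2.imwrite('pics/w6.png',np.hstack([cv2.resize(im,(400,300)),cv2.resize(s[130:310,170:370],(400,300))]))
E
```

```text
t 21.5 travel 144.5 F -1.7 -7.1 5.2 open 0.0191
t 21.8 travel 144.2 F -2.2 3.3 2.5 open 0.0192
t 22.1 travel 144.1 F -3.2 4.6 2.0 open 0.0195
```

View pics/w6.png

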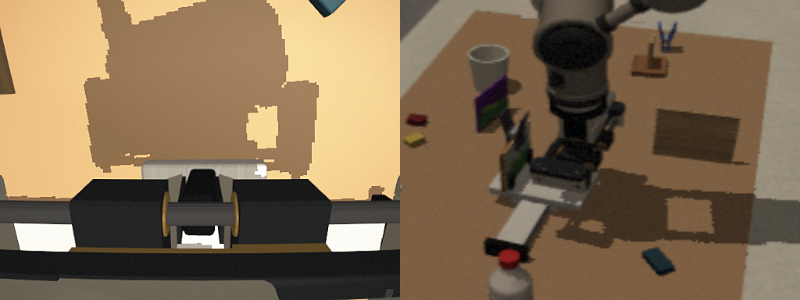

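```bash
python3 - <<'E'
from h import *
need(rw(.471,.0255+.144,.068),yaw+np.pi/2); o=robot.observe(); print(o['torque'],o['contact_force'],o['opening'],o['qpos'],o['qvel'])
E
python3 -m creep '[{"translation":[0,0,0],"twist":[0,0,0],"hand":0},{"translation":[0,0,0],"twist":[0,0,0],"hand":0},{"translation":[0,0,0],"twist":[0,0,0],"hand":0}]' 40 ; python3 s.py
```

```text
trans [ 0.001  -0.0013 -0.    ] twist [-0.0147 -0.0686 -0.0231] deg 4.2
[ 2.560645   -0.22148467  0.19638733] [-0.93206903  6.22276621  1.4187837 ] 0.01938994803717285 [ 0.13800074  0.53662089  1.77489623 -0.08015269  0.87024719 -1.27315758] [ 0.00047299  0.00110251 -0.0004799  -0.00073167  0.00217008  0.00061878]
time: 22.5
tool_pos: [0.4833, 0.1259, 0.069]
tool_rot: [2.825, 1.499, -1.995]
contact_force: [-2.0, 2.6, 3.1]
opening: 0.0193
t 22.5 travel 144.3 F -2.3 2.4 3.1 open 0.0193
```

The repeated pushes tilted the tool about 4° (about tool y). I'll open a little so the carriage centres itself, straighten up, and regrip.

```bash
python3 -m creep '[{"translation":[0,0,0],"twist":[0,0,0],"hand":25},{"translation":[0,0,0],"twist":[0,0,0],"hand":40},{"translation":[0,0,0],"twist":[0,0,0],"hand":50},{"translation":[0,-0.001,0],"twist":[-0.015,-0.035,-0.012],"hand":50},{"translation":[0,-0.001,0],"twist":[-0.015,-0.069,-0.023],"hand":50}]' 40 ; python3 -m creep '[{"translation":[0,0,0],"twist":[0,0,0],"hand":50},{"translation":[0,0,0],"twist":[0,0,0],"hand":50}]'; python3 s.py; python3 - <<'E'
from h import *
need(rw(.471,.0255+.144,.068),yaw+np.pi/2)
c=cam('wrist');im=robot.read_camera('wrist');np.savez('w7.npz',T=c[2]);cv2.imwrite('pics/w7.png',cv2.resize(im[170:330,190:330],(700,600),interpolation=cv2.INTER_LINEAR))
cv2.imwrite('pics/w7f.png',im)
p,_=pose(); y=p@ey
print(proj(c,[rw(.471+a,y+b,.086) for a in(-.013,.013) for b in(-.009,.009)]))
E
```

```text
time: 23.0
tool_pos: [0.4844, 0.1257, 0.0687]
tool_rot: [-0.318, 1.57, 1.162]
contact_force: [0.2, -0.4, -0.9]
opening: 0.045
time: 23.2
tool_pos: [0.4844, 0.1253, 0.0687]
tool_rot: [0.185, 1.571, 1.665]
contact_force: [-0.1, 0.1, 0.8]
opening: 0.0458
t 23.2 travel 143.7 F -0.1 0.1 0.8 open 0.0458
 trans [ 0.0007 -0.0001  0.0003] twist [ 0.0008  0.0001 -0.    ] deg 0.0
[[232.23795353 253.60741144]
 [276.41191509 253.67699387]
 [233.46100624 308.30255747]
 [275.21835301 308.37242977]]
```

```bash
python3 - <<'E'
import cv2,numpy as np
im=cv2.imread('pics/w7f.png'); g=im.max(2)
for r in range(215,262,5):
    m=g[r,190:330]<45; d=np.diff(np.r_[0,m.astype(int),0]); a=np.where(d==1)[0]+190;b=np.where(d==-1)[0]+189
    print(r,[(x,y) for x,y in zip(a,b) if y-x>4])
E
```

```text
215 [(np.int64(242), np.int64(271))]
220 [(np.int64(241), np.int64(273))]
225 [(np.int64(240), np.int64(273))]
230 [(np.int64(239), np.int64(274)), (np.int64(301), np.int64(306))]
235 [(np.int64(205), np.int64(211)), (np.int64(239), np.int64(275)), (np.int64(301), np.int64(308))]
240 [(np.int64(203), np.int64(211)), (np.int64(238), np.int64(276)), (np.int64(301), np.int64(310))]
245 [(np.int64(201), np.int64(211)), (np.int64(237), np.int64(276)), (np.int64(301), np.int64(312))]
250 [(np.int64(198), np.int64(212)), (np.int64(237), np.int64(277)), (np.int64(301), np.int64(313))]
255 [(np.int64(196), np.int64(212)), (np.int64(237), np.int64(277)), (np.int64(300), np.int64(315))]
260 [(np.int64(213), np.int64(236)), (np.int64(277), np.int64(296)), (np.int64(298), np.int64(303))]
```

The free knob shows centred at column 257, against the fingers' mid at 256.3, so the centred carriage is within about 0.3 mm of the TCP. Regripping there with 15 N.

```bash
python3 -m creep '[{"translation":[0.0005,0,0.0003],"twist":[0,0,0],"hand":40},{"translation":[0.0005,0,0.0003],"twist":[0,0,0],"hand":30},{"translation":[0.0005,0,0.0003],"twist":[0,0,0],"hand":20},{"translation":[0.0005,0,0.0003],"twist":[0,0,0],"hand":10},{"translation":[0.0005,0,0.0003],"twist":[0,0,0],"hand":0}]' 15 ; python3 s.py; python3 -m creep '[{"translation":[0,0,0],"twist":[0,0,0],"hand":0},{"translation":[0,0,0],"twist":[0,0,0],"hand":0},{"translation":[0,0,0],"twist":[0,0,0],"hand":0},{"translation":[0,0,0],"twist":[0,0,0],"hand":0},{"translation":[0,0,0],"twist":[0,0,0],"hand":0}]' 15; python3 s.py;  python3 -m creep '[{"translation":[0,0,0],"twist":[0,0,0],"hand":0},{"translation":[0,0,0],"twist":[0,0,0],"hand":0},{"translation":[0,0,0],"twist":[0,0,0],"hand":0}]' 15; python3 s.py; python3 - <<'E'
from h import *
need(rw(.471,.0255+.144,.068),yaw+np.pi/2); o=robot.observe(); print(o['torque'],o['qvel'])
# clip check in scene view: where dark clip should be
c=cam('scene'); im=robot.read_camera('scene'); y=.0255+.144
h=cv2.cvtColor(im,cv2.COLOR_BGR2HSV)
for n,P in dict(clip_wing=rw(.5825,y,.158),clip_pivot=rw(.577,y,.136),board=rw(.573,y-.035,.08)).items():
    u=proj(c,P)[0].astype(int); print(n,u,h[u[1],u[0]])
c=cam('side'); im=robot.read_camera('side'); u=proj(c,rw(.565,y+.035,.09))[0].astype(int); print('panel face',u,im[u[1]-2:u[1]+3,u[0]].tolist())
E
```

```text
time: 23.75
tool_pos: [0.4845, 0.1258, 0.0681]
tool_rot: [-2.448, 1.571, -0.968]
contact_force: [0.6, -0.5, -1.1]
opening: 0.018
t 23.75 travel 144.2 F 0.6 -0.5 -1.1 open 0.018
time: 24.25
tool_pos: [0.4846, 0.1258, 0.0682]
tool_rot: [-1.987, 1.571, -0.506]
contact_force: [-0.6, 0.1, -0.2]
opening: 0.0182
t 24.25 travel 144.2 F -0.6 0.0 -0.2 open 0.0182
time: 24.55
tool_pos: [0.4846, 0.1258, 0.0682]
tool_rot: [-1.924, 1.571, -0.443]
contact_force: [0.8, -0.2, -0.7]
opening: 0.0178
t 24.55 travel 144.2 F 0.8 -0.2 -0.7 open 0.0178
 trans [ 0.0002 -0.     -0.0002] twist [ 0.0018 -0.0001  0.0002] deg 0.1
[ 0.08957185 -0.16995165  0.19578652] [-0.00184667  0.00048466 -0.00035821  0.00148536  0.00114003 -0.00056879]
clip_wing [302 175] [135  22  23]
clip_pivot [300 180] [140  33  23]
board [286 198] [ 13 164  56]
panel face [224 227] [[45, 52, 52], [44, 47, 50], [40, 47, 48], [36, 46, 45], [43, 51, 51]]
```

Force is now zero and the grip is square. One small nudge test each way should confirm this is the notch and not flat friction. I'll return to centre afterwards.

```bash
python3 -m creep '[{"translation":[0,0,-0.001],"twist":[0,0,0],"hand":0},{"translation":[0,0,-0.002],"twist":[0,0,0],"hand":0},{"translation":[0,0,-0.002],"twist":[0,0,0],"hand":0},{"translation":[0,0,-0.002],"twist":[0,0,0],"hand":0}]' 15 >/dev/null; python3 s.py; python3 -m creep '[{"translation":[0,0,0.002],"twist":[0,0,0],"hand":0},{"translation":[0,0,0.003],"twist":[0,0,0],"hand":0},{"translation":[0,0,0.003],"twist":[0,0,0],"hand":0},{"translation":[0,0,0.003],"twist":[0,0,0],"hand":0}]' 15 >/dev/null; python3 s.py
```

```text
t 25.05 travel 143.7 F 0.2 8.7 -1.9 open 0.0181
t 25.45 travel 144.9 F -0.1 -9.4 1.6 open 0.018
```

It springs back both ways: +8.7 N at 143.7 and −9.4 N at 144.9. The centre is therefore 144.3, and this is the notch. Going back to it.

```bash
python3 -m creep '[{"translation":[0,0,-0.0006],"twist":[0,0,0],"hand":0},{"translation":[0,0,-0.0006],"twist":[0,0,0],"hand":0},{"translation":[0,0,-0.0006],"twist":[0,0,0],"hand":0},{"translation":[0,0,-0.0006],"twist":[0,0,0],"hand":0},{"translation":[0,0,-0.0006],"twist":[0,0,0],"hand":0}]' 20 >/dev/null; python3 s.py; python3 -m creep '[{"translation":[0,0,0],"twist":[0,0,0],"hand":0},{"translation":[0,0,0],"twist":[0,0,0],"hand":0},{"translation":[0,0,0],"twist":[0,0,0],"hand":0},{"translation":[0,0,0],"twist":[0,0,0],"hand":0},{"translation":[0,0,0],"twist":[0,0,0],"hand":0}]' 20 >/dev/null; python3 s.py; python3 - <<'E'
from h import *
need(rw(.471,.0255+.1443,.068),yaw+np.pi/2); print(robot.observe()['qvel'])
E
```

```text
t 25.95 travel 144.2 F 0.5 -3.1 -0.1 open 0.0174
t 26.45 travel 144.2 F 0.4 -1.8 0.6 open 0.0176
 trans [ 0.0002 -0.0001  0.0001] twist [ 0.0021 -0.001  -0.    ] deg 0.1
[-5.31149160e-04  1.04634366e-03 -9.19176469e-04  4.68799209e-04
  3.32088150e-05 -9.08694054e-04]
```

Centred, nearly force-free and at rest, with the knob gripped at 20 N. Handing in.

```bash
python3 -c "
from cell import robot
print(robot.hand_in())"
```

```text
the job is handed in; nothing more can be done
None
```

I put the clip over the middle of the panel and backboard, slid the carriage about 144 mm into the notch, and handed in at 26.5 s still gripping the knob at 20 N.

**Checks that passed**
- **Notch:** a small nudge each way met a restoring force, +8.7 N one way and −9.4 N the other. At the end the carriage was centred and at rest, with about 2 N left along the rail.
- **Grip:** the fingers were 17.6 mm apart on the 18 mm knob, and the tool was square to it within 0.1°.
- **Clip:** the picture taken right after I let go showed it astride board and panel at mid-width. After the slide, a colour check in the scene view found dark clip pixels where it should be.

**What went wrong or stayed unsure**
- **Drag and tilt:** the force while sliding read 5–8 N, above the stated 1–2 N. At the notch it rose to about 23 N and tilted the tool by 4°. I let go briefly, straightened the tool and regripped.
- **Clip grip reading:** squeezing the clip, the opening read about 17 mm where 20 mm was expected. The jaws still opened wide enough to pass over board and panel.
- **Not measured:** the clip's force on the panel and board, and its exact depth on the edge. The picture limit ran out before I could view the final state.

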